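Clamp a reagent bottle with a fold-out crank

ROBOT

A 6-joint arm with a two-finger parallel gripper is mounted at the origin on the work surface. World frame = base frame: x ahead of the robot, y to its left, z up, the work surface at z = 0. Lengths are in mm, angles in rad, forces in N, time in s.
With the tool pointing down it reaches from about 275 to 1000 mm from the base axis. Payload 8.4 kg.
Tool frame: the origin (TCP) lies between the finger pads; the fingertips stand r.finger_overhang ahead of it and the grasp point (between the pads) is the TCP (r.finger_overhang is the distance from the TCP to the fingertips, in mm); z points along the fingers, y is the line along which they close (so a half turn about z gives the same grasp; the last joint's range is limited). The gripper opens to 85 mm and grips with 20 to 120 N. Pads are 22 mm wide; open, the fingers measure 114 mm over their backs; the gripper's body (76 mm by 85 mm) begins 54 mm behind the grasp point. The pads swing forward as they close: fully open they stand 13 mm farther back than shut.
Start: joints at [-1.263, 0.353, 1.633, -0, 1.155, -0.002], TCP at [190.541, -595.25, 250.281] pointing down, gripper open.
Joint ranges: [-2.63, 2.63], [-0.92, 2.1], [0.06, 2.66], [-1.3, 4.44], [0, 2.69], [-3.02, 3.02]. Speed limits (rad/s): [2.22, 2.22, 2.79, 3.14, 3.14, 3.14].

INTERFACE

Orientations are given as [roll, pitch, yaw] about the fixed x, y, z axes, in that order (R = Rz(yaw) Ry(pitch) Rx(roll)).
In Python, from rig import r, cams, sign_off gives the robot as it stands.
- The arm moves only by the shell command python3 -m crank 'ROWS' [FORCE]. ROWS is JSON, a list of rows, each a list of 7 numbers: the shift along the tool's x, y, z in m, then the turn, a rotation vector about the tool's x, y, z in rad, then the closure, from 0 (fully open) to 1 (shut). In form: [[dx, dy, dz, ax, ay, az, gripper], ...]. A call has 1 to 5 rows; each row is the pose to reach, as a shift and turn from the pose commanded when the call began, along the tool's axes at that moment; what a row does not reach only later rows make up. A row lasts 1/10 s, in which the tool goes at most 50 mm and 8.59 degrees, less where a joint would pass 70% of its speed; a pose out of reach is approached as far as the arm can. A call with a gripper value outside its range is refused whole. The fingers move at their own pace and stop on an object; FORCE is the grip in N (left out, the last holds). Time passes only in rows, so rows that repeat a pose let the fingers close. It gives the time, the measured TCP pose, the force, the opening and the grip force at its end, in the units of the state.
- r.sense(): the state, without advancing time (a new reading comes with each control period).
- cams.grab_frame(name): name is "scene" or "top" or "wrist"; returns a dict with "image" (384x512x3 uint8, red, green, blue), "fx", "fy", "cx", "cy" (pixels), "position" and "orientation" of the camera in the world. Camera axes: x right, y down, z forward; pixel columns grow to the right and rows downward; lengths in mm; the calibration is good to about 2 mm. A picture is of the moment at which its call begins. There is no depth.
- sign_off(): hands the job in; it is judged then, once.
The state is a dict: "clock": time; "qpos": joint angles; "qvel": joint speeds; "joint_efforts": joint torques, N m; "eef_pos": TCP position; "tcp_rot": TCP orientation; "contact_force": force on the tool from outside, world axes, zero at the start; "wrist_torque": the same for the moment, N m; "opening": opening from 0.0 (shut) to 1.0 (fully open); "grasp_force": force on a finger pad.
Only numpy, scipy, OpenCV 4.12 (cv2) and the standard library are available. Lean on these libraries where they do the work, as an engineer would, in place of code of your own. Each camera call takes 0.05 s, during which the arm holds its last target. There are 200 camera calls.

TASK

Secure the amber glass bottle in the bench clamp: swing the folded crank handle fully upright, crank the jaw forward until the bottle is held firmly against the stop without cracking it, then fold the handle flat again and let go. Keep the bottle upright and leave the beaker, the jar and the spatula where they are.

Things in the scene. Friction and masses are not known exactly. Their poses are not given: they have to be found in the camera images.
- cradle: Grey clamp fixed to the bench; origin on the bench below the crank spindle, z up. Base plate 140 mm in x, -60 to 340 mm in y, 20 mm thick; gear housing 90 x 90 mm about the spindle, top at 95 mm. An unmeasured aluminium V stop (112 mm wide, top at 82 mm) stands near its +y end, set elsewhere each time: the jaw pushes the bottle along +y, 12 to 47 mm, until it seats there.
- spindle (a point): Top of the spindle boss, under the crank arm, 115 mm above the bench: the vertical axis of the crank. The flat steel crank arm (12 mm wide, 8 mm thick) sits on it; its top is 123 mm above the bench.
- pivot (a point): Fold hinge of the handle at the outer end of the crank arm, 70 mm from the spindle axis and 139 mm above the bench, between two steel lugs 20 mm wide overall. Its hinge axis is level and at right angles to the arm.
- grip (a point): Centre of the handle's black ball knob (24 mm diameter), 57 mm from the pivot on a 10 mm steel rod. The ball spins freely about the rod, so it can be held without turning while cranking. Folded, the handle lies along the arm, back over the spindle, the ball's centre 16 mm above the arm's top; swung out it stands upright over the pivot, the ball's centre 196 mm above the bench.
- handle (a joint): Fold angle of the handle: 0 folded flat on the arm, 1.571 upright against its stop. It stays where it is left (about 1.2 N at the grip to move it). Counts as swung out above 1.35, as folded below 0.12.
- crank (a joint): Crank angle. At 0 the arm points along the cradle's -y; it grows clockwise from above and moves the jaw 8 mm per rad to the stop. It stays where left: about 4 N (5 if fast) along the circle at 70 mm radius turns it freely; each 10 N of squeeze on the bottle adds 1.15 N. Released, it holds a squeeze up to 30 N. From the start, 3.3 to 9.6 rad clockwise are needed.
- jaw: Sliding jaw, 112 mm wide, top 86 mm above the bench, driven by the crank, with a rubber-faced pressing pad on springs (about 15 N per mm, 7 mm of give). Its origin is at the middle of the foot of the unloaded pad's face, which looks along the cradle's +y.
- bottle: Closed amber glass bottle, 64 mm in diameter, 108 mm tall with its white cap, loose on the base plate between jaw and stop. Origin at the centre of its underside, z up. Held firmly means a squeeze of at least 12 N from the jaw; it cracks above 60 N.
- beaker: Clear beaker, 66 mm across, 85 mm tall, standing on the bench; origin under its centre. Bystander.
- jar: White plastic jar, 56 mm across, 90 mm tall, standing on the bench; origin under its centre. Bystander.
- spatula: Spatula 170 mm long lying on the bench along its own x; origin under its middle. Bystander.
Mind the look-alikes: they are no part of the job. Leave any purple look-alike of the bottle alone.

How it is judged:
By the outcome, as a careful person would: the job done as asked, in the order asked, and still so for the second after the job is handed in, with the robot touching nothing.
It also fails if it takes over 72 s, if anything falls off the work surface, if the arm or the gripper's body presses on something with over 40 N, if the wrist force passes 120 N, or if a joint passes its speed limit or range.

## Working session

There is one attempt and no reset: what is moved stays moved. The work goes in short steps, Python scripts to look and compute and a shell command to move; the robot and the scene stay as the last step left them, time stands still between calls to the robot, and variables do not carry over. Pictures are saved under pics/ and viewed, at most 13 in all, crops included, and the job is handed in when it is done.

```bash
ls; mkdir -p pics
python3 - <<'E'
from rig import r,cams
import cv2,json
import numpy as np
s=r.sense();print(s, r.finger_overhang)
for n in ("scene","top"):
    f=cams.grab_frame(n);cv2.imwrite(f"pics/{n}0.png",cv2.resize(f["image"][:,:,::-1],(800,600),interpolation=cv2.INTER_CUBIC))
    cv2.imwrite(f"pics/{n}0raw.png",f["image"][:,:,::-1])
    print(n,{k:v for k,v in f.items() if k!="image"})
    json.dump({k:np.array(v).tolist() for k,v in f.items() if k!="image"},open(f"pics/{n}0.json","w"))
E
```

```text
pics
{'clock': 0.0, 'qpos': array([-1.26341394e+00,  3.53640189e-01,  1.63415748e+00, -7.69832313e-06,
        1.15522296e+00, -2.38732125e-03]), 'qvel': array([ 0.0005745 , -0.00040167,  0.00079441, -0.00010645,  0.00023695,
        0.00016379]), 'joint_efforts': array([-9.71604786e-04, -6.05256915e+01, -3.42062402e+01,  3.36902679e-05,
        9.61618731e-03,  8.29382907e-05]), 'eef_pos': array([ 190.38763736, -594.80234496,  249.5566557 ]), 'tcp_rot': array([-3.14016466e+00,  3.62957427e-06,  3.09772826e-01]), 'contact_force': array([ 0.0301514 ,  0.95368748, -0.50123028]), 'wrist_torque': array([ 0.02553851, -0.00672458, -0.0140612 ]), 'grasp_force': 0.0, 'opening': 1.001667771015273} 19.0
scene {'fx': 439.49103253849074, 'fy': 439.49103253849074, 'cx': 250.1987477185944, 'cy': 192.48700726952038, 'position': array([1006.95990019, -151.60201139,  741.99793794]), 'orientation': array([-2.48824754,  0.00304764,  1.13193936])}
top {'fx': 382.9716859173439, 'fy': 382.9716859173439, 'cx': 258.74581240295146, 'cy': 192.01862637008492, 'position': array([381.33339759,  41.09245542, 987.76974586]), 'orientation': array([-2.92279748e+00, -8.52374328e-04, -1.66225620e+00])}
```

View pics/scene0.png

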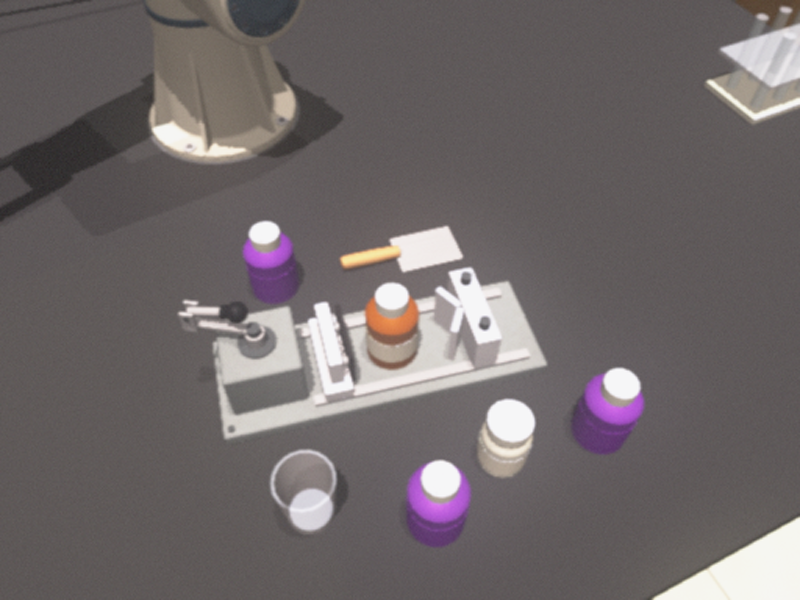

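View pics/top0.png

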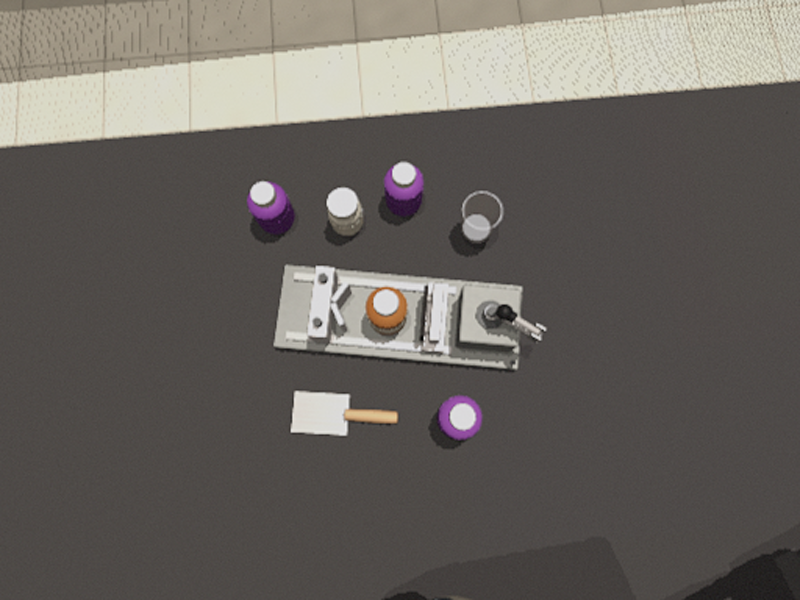

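The amber bottle is at scene (392,325) and top (386,307), between jaw and stop. The purple bottles are look-alikes: scene (270,262), (438,503), (608,410). The crank is at scene (180–270,300–345) and top (485–545,305–340). I'll enlarge the crank in both views.

```bash
cat > h.py <<'E'
import numpy as np,cv2,json
from scipy.spatial.transform import Rotation as R
def ray(f,u,v):
    M=R.from_euler('xyz',f["orientation"]).as_matrix()
    d=M@np.array([(u-f["cx"])/f["fx"],(v-f["cy"])/f["fy"],1]);return np.array(f["position"]),d/np.linalg.norm(d)
def tri(*o):
    A=np.zeros((3,3));b=np.zeros(3)
    for f,u,v in o:
        p,d=ray(f,u,v);P=np.eye(3)-np.outer(d,d);A+=P;b+=P@p
    x=np.linalg.solve(A,b);res=[np.linalg.norm((np.eye(3)-np.outer(d,d))@(x-p)) for p,d in [ray(*q) for q in o]]
    return x.round(1),np.round(res,1)
def atz(f,u,v,z):
    p,d=ray(f,u,v);return (p+d*(z-p[2])/d[2]).round(1)
def proj(f,X):
    M=R.from_euler('xyz',f["orientation"]).as_matrix();c=M.T@(np.array(X)-f["position"])
    return np.array([f["fx"]*c[0]/c[2]+f["cx"],f["fy"]*c[1]/c[2]+f["cy"]]).round(1)
def ld(n): return json.load(open(f"pics/{n}.json"))
E
python3 - <<'E'
import cv2,numpy as np
a=cv2.imread('pics/scene0raw.png')[180:280,105:205]
b=cv2.imread('pics/top0raw.png')[170:245,280:355]
cv2.imwrite('pics/c1.png',np.hstack([cv2.resize(a,(400,400),interpolation=2),cv2.resize(b,(400,400),interpolation=2)]))
E
```

```text
(no output)
```

View pics/c1.png

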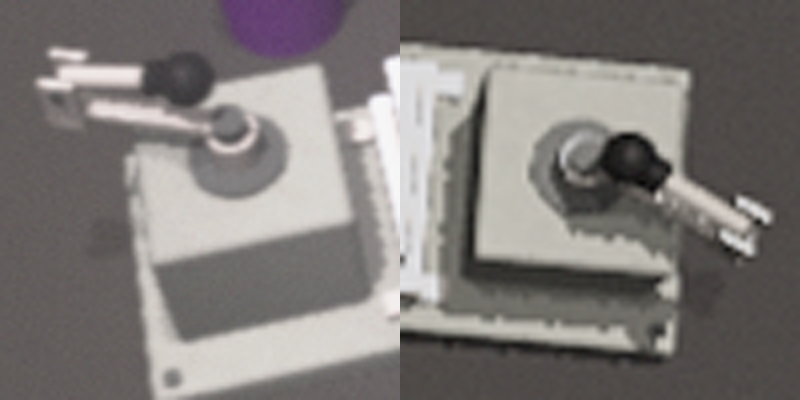

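The crop shows the black ball at crop (187,80) and (633,160), and the spindle cap at (231,122) and (585,158). The pivot lugs centre on (63,78) and (747,224). Now I'll triangulate them.

Run:
```python
from h import *
S=ld('scene0');T=ld('top0')
s=lambda x,y:(S,105+x/4-.4,180+y/4-.4); t=lambda x,y:(T,280+(x-400)/5.333-.4,170+y/5.333-.4)
b=tri(s(187,80),t(633,160));c=tri(s(231,122),t(585,158));p=tri(s(63,78),t(747,224))
print('ball',b,'cap',c,'pivot',p)
k=.64
for n,a,q in (('bottle cap',(392,298),(386,302)),):
    print(n,tri((S,a[0]*k-.2,a[1]*k-.2),(T,q[0]*k-.2,q[1]*k-.2)))
# base plate corners from top, z=20
cs=[atz(T,x*k,y*k,20) for x,y in ((286,265),(522,287),(517,369),(275,348))];print(cs)
d=cs[0]-cs[1];e=cs[3]-cs[2];print('ydir',np.arctan2(d[1],d[0]),np.arctan2(e[1],e[0]),np.linalg.norm(d),np.linalg.norm(e),np.linalg.norm(cs[0]-cs[3]))
cs=[atz(S,x*k,y*k,20) for x,y in ((510,284),(215,347),(230,434),(546,365))];print(cs)
d=cs[3]-cs[2];print(np.arctan2(d[1],d[0]))
for z,n in ((123+16,'ball'),):
    print(atz(*s(187,80),z),atz(*t(633,160),z),'piv',atz(*s(63,78),139),atz(*t(747,224),139))
```

```text
ball (array([ 536.9, -117.8,  148.1]), array([1., 1.])) cap (array([ 544.7, -104.2,  119.4]), array([0.5, 0.5])) pivot (array([ 506.7, -164.3,  139.6]), array([0.4, 0.4]))
bottle cap (array([573. ,  50.7, 122.3]), array([0.2, 0.2]))
[array([673.6, 212.8,  20. ]), array([ 599.8, -176.6,   20. ]), array([ 465.3, -150.3,   20. ]), array([535.1, 237.5,  20. ])]
ydir 1.3834954359173877 1.3927133794719722 396.33167927885853 394.0315723390703 140.68525153689708
[array([548.5, 238.5,  20. ]), array([ 477.5, -150.4,   20. ]), array([ 601.7, -168.9,   20. ]), array([677.9, 211.9,  20. ])]
1.3732997670463594
[ 530.1 -116.3  139. ] [ 538.4 -120.6  139. ] piv [ 506.4 -164.   139. ] [ 506.8 -164.9  139. ]
```

Every point fits its given size: the arm measures 70 mm, the pivot height is 139.6 and the bottle cap top is about 122–128. Cradle +y points at about 1.385 rad, the arm at -2.13 rad, and the crank is at about 0.38. I'll move above the ball with the tool's y along the hinge axis (yaw 1.01).

```bash
python3 -m crank '[[0.04,-0.029,0,0,0,-0.12,0.3],[0.08,-0.058,0,0,0,-0.24,0.3],[0.12,-0.088,0,0,0,-0.36,0.3],[0.16,-0.117,0,0,0,-0.48,0.3],[0.2,-0.147,0,0,0,-0.6,0.3]]'
python3 - <<'E'
from rig import r
s=r.sense();print(s['eef_pos'],s['tcp_rot'],s['qpos'],s['opening'],s['contact_force'])
E
```

```text
clock: 0.6
eef_pos: [336.8, -392.5, 250.1]
tcp_rot: [-3.141, -0.0, 0.914]
contact_force: [0.7, -0.8, -0.4]
opening: 0.702
grasp_force: 0.0
[ 336.84882123 -392.5405656   250.10430884] [-3.14142658e+00 -1.01352579e-04  9.14228840e-01] [-8.64544743e-01  1.85539417e-01  1.86136994e+00  7.29889646e-05
  1.09486672e+00 -2.08010712e-01] 0.7018034016780227 [ 0.67922263 -0.79586461 -0.44925666]
```

```bash
python3 -m crank '[[0.045,-0.002,0,0,0,-0.05,0.3],[0.09,-0.004,0,0,0,-0.1,0.3],[0.135,-0.006,0,0,0,-0.1,0.3],[0.18,-0.007,0,0,0,-0.1,0.3],[0.225,-0.008,0,0,0,-0.1,0.3]]' >/dev/null
python3 -m crank '[[0.045,0,0,0,0,0,0.3],[0.085,0,0,0,0,0,0.3],[0.105,0,0,0,0,0,0.3],[0.105,0,0,0,0,0,0.3]]'
python3 - <<'E'
from rig import r,cams
from h import *
s=r.sense();print(s['eef_pos'],s['tcp_rot'])
f=cams.grab_frame("wrist");cv2.imwrite("pics/w1.png",cv2.resize(f["image"][:,:,::-1],(800,600),interpolation=2))
g={k:np.array(v).tolist() for k,v in f.items() if k!="image"};json.dump(g,open("pics/w1.json","w"));print(g)
print('pivot',proj(g,[506.7,-164.3,139])/.64,'ball',proj(g,[537,-117,139])/.64,'cap',proj(g,[544,-105,123])/.64)
E
```

```text
clock: 1.5
eef_pos: [524.9, -120.6, 250.0]
tcp_rot: [-3.141, -0.0, 1.013]
contact_force: [-0.3, -0.9, -0.4]
opening: 0.707
grasp_force: 0.0
[ 524.89202654 -120.63475367  249.95463065] [-3.14117261e+00 -4.30709787e-04  1.01276288e+00]
{'fx': 267.75418233336075, 'fy': 267.75418233336075, 'cx': 254.88258376009315, 'cy': 193.2815970639789, 'position': [558.6975569501213, -65.66322136707689, 374.93063626424805], 'orientation': [2.880434885420792, 0.0006638920905632784, -0.5579861257680547]}
pivot [411.71875 377.8125 ] ball [413.75    288.59375] cap [412.34375 260.3125 ]
```

View pics/w1.png

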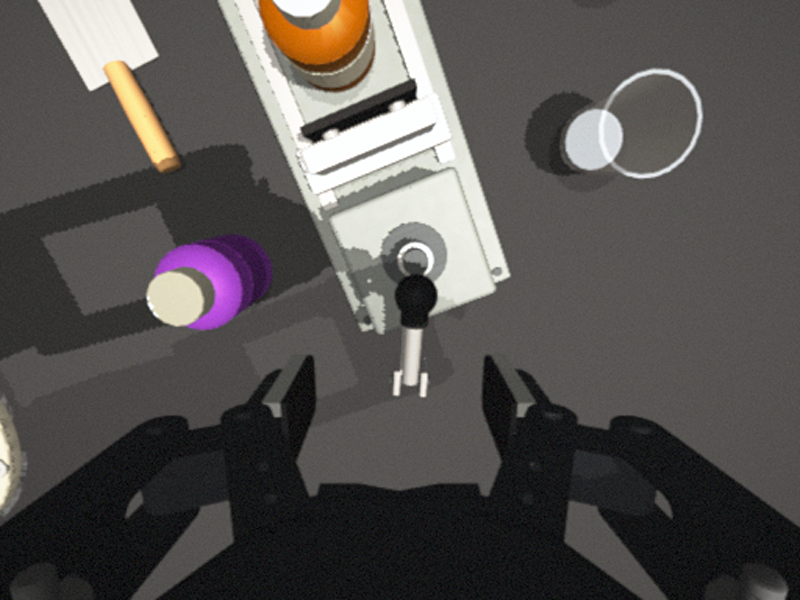

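The wrist view shows the ball at (416,295), pivot (411,383) and spindle cap (415,260), each within about 6 px of prediction. Next I'll refine the points.

Run:
```python
from h import *
S=ld('scene0');T=ld('top0');W=ld('w1')
s=lambda x,y:(S,105+x/4-.4,180+y/4-.4); t=lambda x,y:(T,280+(x-400)/5.333-.4,170+y/5.333-.4)
w=lambda x,y:(W,x*.64-.2,y*.64-.2)
b=tri(s(187,80),t(633,160),w(416,295));c=tri(s(231,122),t(585,158),w(415,260));p=tri(s(63,78),t(747,224),w(411,383))
print(b,c,p)
B=atz(*w(416,295),139);P=atz(*w(411,383),139);C=atz(*w(415,260),123);print(B,P,C)
d=P-C;print(np.hypot(*d[:2]),np.arctan2(d[1],d[0]),np.hypot(*(P-B)[:2]))
```

```text
(array([ 537. , -118. ,  148.3]), array([1.2, 0.8, 0.5])) (array([ 545. , -104.8,  119.8]), array([0.1, 1.2, 1.2])) (array([ 506.2, -164.8,  140.5]), array([1.4, 0.4, 1.8]))
[ 536.1 -120.7  139. ] [ 504.5 -166.7  139. ] [ 545.4 -105.4  123. ]
73.69192628775554 -2.1591752946453555 55.8082431187365
```

```bash
python3 -m crank '[[0.004,0.0045,0.04,0,0,0,0.3],[0.008,0.0085,0.075,0,0,0,0.3],[0.008,0.0085,0.095,0,0,0,0.3],[0.008,0.0085,0.105,0,0,0,0.3],[0.008,0.0085,0.105,0,0,0,0.3]]'
python3 -m crank '[[0,0,0,0,0,0,1],[0,0,0,0,0,0,1],[0,0,0,0,0,0,1],[0,0,0,0,0,0,1],[0,0,0,0,0,0,1]]' 20
python3 - <<'E'
from rig import cams
import cv2,numpy as np
a=cams.grab_frame("wrist")["image"][130:380,100:420,::-1];cv2.imwrite("pics/w2.png",cv2.resize(a,(640,500),interpolation=2))
E
```

```text
clock: 2.05
eef_pos: [534.1, -121.2, 144.2]
tcp_rot: [-3.139, 0.001, 1.009]
contact_force: [-0.5, -0.5, -0.5]
opening: 0.698
grasp_force: 0.0
clock: 2.55
eef_pos: [535.9, -120.7, 145.9]
tcp_rot: [3.14, -0.0, 1.01]
contact_force: [1.0, -0.4, 0.7]
opening: 0.26
grasp_force: 19.6
```

View pics/w2.png

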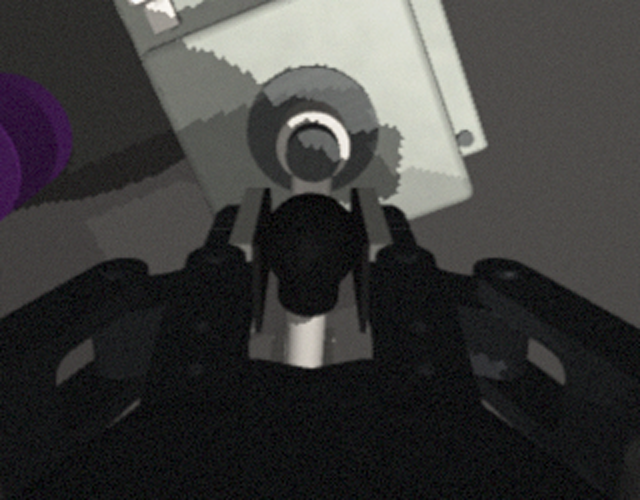

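The ball sits between the pads at (310,240), with 19.6 N grip and a 22 mm opening. Swinging it up along the arc.

```bash
python3 -m crank '[[-0.0032,0,-0.0138,0,0,0,1],[-0.0113,0,-0.0288,0,0,0,1],[-0.0235,0,-0.0407,0,0,0,1]]'
python3 -m crank '[[-0.0152,0,-0.0077,0,0,0,1],[-0.0292,0,-0.0105,0,0,0,1],[-0.0292,0,-0.0105,0,0,0,1],[-0.0292,0,-0.0105,0,0,0,1]]'
python3 - <<'E'
from rig import cams
from h import *
fs={n:cams.grab_frame(n) for n in("scene","top")}
for n,f in fs.items():
    cv2.imwrite(f"pics/{n}1raw.png",f["image"][:,:,::-1])
a=fs["scene"]["image"][140:290,90:290,::-1]; cv2.imwrite("pics/s1.png",cv2.resize(a,(800,600),interpolation=2))
E
```

```text
clock: 2.9
eef_pos: [522.1, -140.7, 187.0]
tcp_rot: [-3.141, 0.0, 1.01]
contact_force: [-1.2, -0.7, -5.9]
opening: 0.259
grasp_force: 19.9
clock: 3.3
eef_pos: [506.8, -166.1, 197.2]
tcp_rot: [3.141, -0.0, 1.008]
contact_force: [-3.5, 2.2, 8.5]
opening: 0.263
grasp_force: 20.6
```

View pics/s1.png

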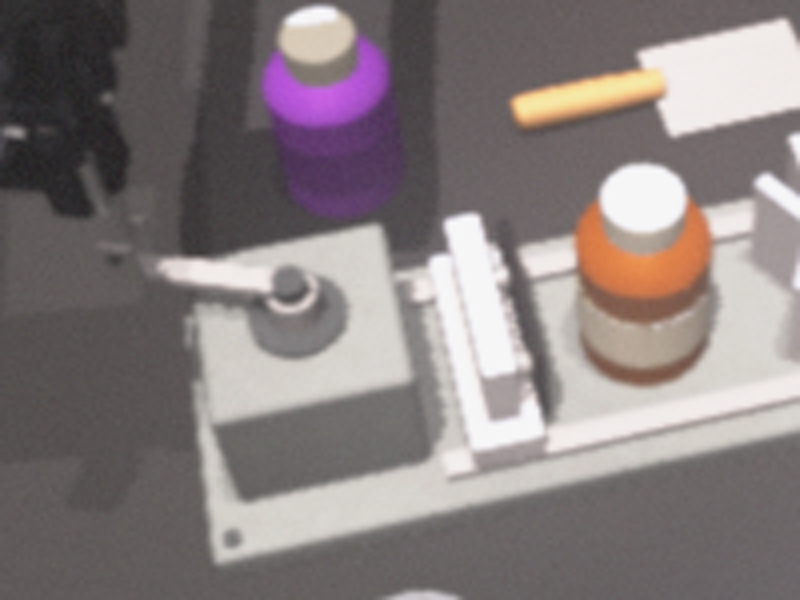

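The scene view shows the gripper on the ball above the pivot, with the rod at (95,185)→(125,245) nearly upright. I'll nudge it outward to reach the stop.

```bash
python3 -m crank '[[-0.003,0,-0.001,0,0,0,1],[-0.003,0,-0.001,0,0,0,1]]'; python3 -m crank '[[-0.003,0,0,0,0,0,1],[-0.003,0,0,0,0,0,1]]'
```

```text
clock: 3.6
eef_pos: [505.5, -168.1, 197.5]
tcp_rot: [-3.142, 0.0, 1.009]
contact_force: [-1.1, 1.9, 2.9]
opening: 0.259
grasp_force: 20.3
clock: 3.8
eef_pos: [504.1, -170.2, 197.4]
tcp_rot: [-3.141, -0.001, 1.009]
contact_force: [0.6, 4.7, 1.0]
opening: 0.261
grasp_force: 20.2
```

```bash
python3 -m crank '[[0.0046,-0.0207,0,0,0,0,1],[0.0137,-0.0395,0,0,0,0,1],[0.028,-0.0548,0,0,0,0,1],[0.0461,-0.0652,0,0,0,0,1],[0.0665,-0.0698,0,0,0,0,1]]' 30; python3 -m crank '[[0,0,0,0,0,0,1]]'
```

```text
clock: 4.3
eef_pos: [480.3, -77.6, 197.8]
tcp_rot: [3.139, 0.002, 1.01]
contact_force: [1.7, -8.1, -1.3]
opening: 0.258
grasp_force: 29.9
clock: 4.4
eef_pos: [481.5, -76.1, 197.7]
tcp_rot: [3.14, -0.001, 1.011]
contact_force: [2.7, 2.4, 2.5]
opening: 0.258
grasp_force: 30.1
```

```bash
python3 -m crank '[[0.0209,0.0016,0,0,0,0,1],[0.0403,0.0094,0,0,0,0,1],[0.0566,0.0225,0,0,0,0,1],[0.0683,0.0399,0,0,0,0,1],[0.0683,0.0399,0,0,0,0,1]]'
python3 - <<'E'
from rig import cams
from h import *
f=cams.grab_frame("scene");cv2.imwrite("pics/scene2raw.png",f["image"][:,:,::-1])
f2=cams.grab_frame("top");cv2.imwrite("pics/top2raw.png",f2["image"][:,:,::-1])
a=cv2.resize(f["image"][150:270,120:360,::-1],(800,400),interpolation=2)
cv2.imwrite("pics/s2.png",a)
E
```

```text
clock: 4.9
eef_pos: [552.6, -41.3, 197.7]
tcp_rot: [3.14, -0.0, 1.01]
contact_force: [4.2, -1.0, 5.5]
opening: 0.256
grasp_force: 30.3
```

View pics/s2.png

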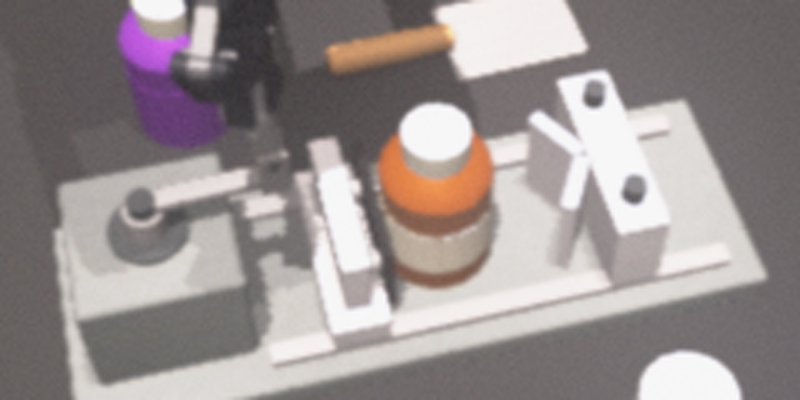

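The jaw pad, at about (350,235), is now close behind the bottle. The V stop at (580,150) is still about 35–40 mm beyond the bottle's seat, so about 5 rad remain. I'll go on with 3 rad and watch the force.

```bash
python3 -m crank '[[0.006,0.02,0,0,0,0,1],[0.0058,0.0409,0,0,0,0,1],[-0.0005,0.0609,0,0,0,0,1],[-0.0125,0.078,0,0,0,0,1],[-0.029,0.0909,0,0,0,0,1]]' && python3 -m crank '[[-0.0195,0.0074,0,0,0,0,1],[-0.0404,0.0087,0,0,0,0,1],[-0.0608,0.0038,0,0,0,0,1],[-0.0787,-0.0069,0,0,0,0,1]]'
python3 - <<'E'
from rig import cams
from h import *
f=cams.grab_frame("scene");cv2.imwrite("pics/scene3raw.png",f["image"][:,:,::-1])
f2=cams.grab_frame("top");cv2.imwrite("pics/top3raw.png",f2["image"][:,:,::-1])
a=cv2.resize(f["image"][150:270,120:360,::-1],(600,300),interpolation=2);b=cv2.resize(f2["image"][165:240,170:320,::-1],(600,300),interpolation=2)
cv2.imwrite("pics/s3.png",np.vstack([a,b]))
E
```

```text
clock: 5.5
eef_pos: [612.5, -112.7, 197.2]
tcp_rot: [-3.142, -0.003, 1.01]
contact_force: [3.5, 6.6, -1.7]
opening: 0.258
grasp_force: 30.4
clock: 5.9
eef_pos: [564.7, -177.2, 197.6]
tcp_rot: [3.139, -0.002, 1.009]
contact_force: [6.3, 3.4, -1.1]
opening: 0.256
grasp_force: 30.3
```

View pics/s3.png

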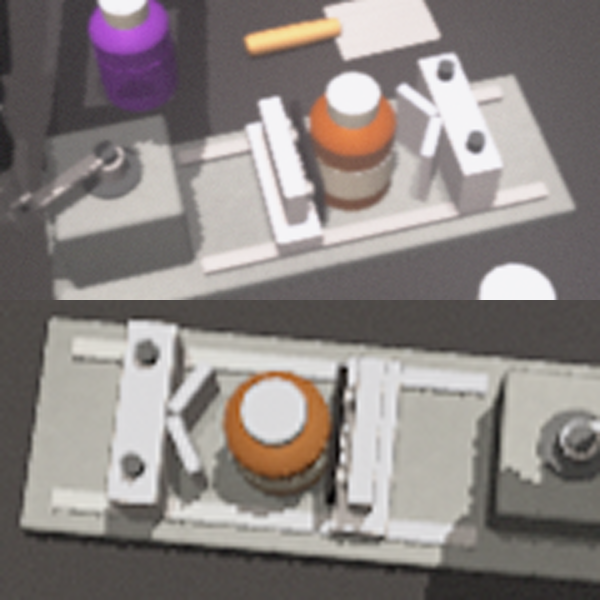

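The top crop shows the bottle at (278,425), touched by the jaw and upright. The V vertex is at (170,412), so about 26 mm (3.2 rad) remains. I'll go 1.5 rad, then slowly.

```bash
python3 -m crank '[[-0.014,-0.0156,0,0,0,0,1],[-0.0228,-0.0345,0,0,0,0,1],[-0.0256,-0.0553,0,0,0,0,1],[-0.0221,-0.0759,0,0,0,0,1],[-0.0127,-0.0946,0,0,0,0,1]]'; python3 -m crank '[[0.0067,-0.0083,0,0,0,0,1],[0.0145,-0.0151,0,0,0,0,1]]'
python3 - <<'E'
import numpy as np
# slow rows from beta=7.2
b0=7.2
P=lambda b:np.array([70*(1-np.cos(b)),-70*np.sin(b)])
for b in np.arange(7.3,9.45,.1):
    print(round(b,2),(P(b)-P(b0)).round(1), end=' ')
    n=round((b-7.2)/.1)
    if n%5==0: b0=b;print()
E
```

```text
clock: 6.5
eef_pos: [477.2, -137.2, 197.9]
tcp_rot: [3.139, 0.001, 1.009]
contact_force: [4.2, -3.9, 0.0]
opening: 0.258
grasp_force: 30.3
clock: 6.7
eef_pos: [472.4, -116.2, 197.8]
tcp_rot: [3.141, 0.001, 1.01]
contact_force: [1.3, -4.9, 3.0]
opening: 0.254
grasp_force: 30.5
7.3 [ 5.8 -4. ] 7.4 [11.9 -7.4] 7.5 [ 18.3 -10.1] 7.6 [ 25.  -12.2] 7.7 [ 31.8 -13.6] 
7.8 [ 7.  -0.7] 7.9 [14.  -0.8] 8.0 [20.9 -0.1] 8.1 [27.8  1.3] 8.2 [34.5  3.3] 
8.3 [6.5 2.7] 8.4 [12.6  6. ] 8.5 [18.4 10. ] 8.6 [23.8 14.4] 8.7 [28.7 19.4] 
8.8 [4.4 5.5] 8.9 [ 8.2 11.3] 9.0 [11.4 17.6] 9.1 [13.9 24.1] 9.2 [15.8 30.8] 
9.3 [1.2 6.9] 9.4 [ 1.7 13.9]
```

```bash
python3 -m crank '[[0.0058,-0.004,0,0,0,0,1],[0.0119,-0.0074,0,0,0,0,1],[0.0183,-0.0101,0,0,0,0,1]]'|grep -E "eef|cont"; python3 -m crank '[[0.0067,-0.0021,0,0,0,0,1]]'|grep -E "eef|cont"; python3 -m crank '[[0.0068,-0.0014,0,0,0,0,1]]'|grep -E "eef|cont"
python3 - <<'E'
from rig import cams
from h import *
f=cams.grab_frame("scene");f2=cams.grab_frame("top");cv2.imwrite("pics/top4raw.png",f2["image"][:,:,::-1])
a=cv2.resize(f["image"][160:250,200:350,::-1],(500,300),interpolation=2);b=cv2.resize(f2["image"][165:240,170:295,::-1],(500,300),interpolation=2)
cv2.imwrite("pics/s4.png",np.vstack([a,b]))
E
```

```text
eef_pos: [473.8, -95.3, 197.7]
contact_force: [0.1, -4.4, 6.3]
eef_pos: [475.6, -88.5, 197.7]
contact_force: [0.5, -4.8, 6.0]
eef_pos: [478.1, -82.0, 197.7]
contact_force: [-0.0, -5.1, 6.7]
```

View pics/s4.png

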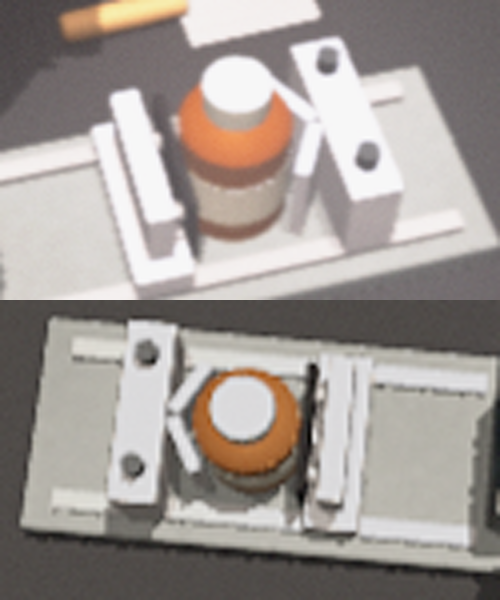

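The bottle at top crop (246,421) is upright and nearly in the V, with about 5–8 mm left. Creeping in 0.1 rad steps with force readings.

```bash
for i in 1; do python3 -m crank '[[0.007,-0.0007,0,0,0,0,1]]'|grep -E "eef|cont"; python3 -m crank '[[0.007,-0.0001,0,0,0,0,1]]'|grep -E "eef|cont"; python3 -m crank '[[0.0069,0.0007,0,0,0,0,1]]'|grep -E "eef|cont"; done
```

```text
eef_pos: [481.1, -76.0, 197.7]
contact_force: [-0.7, -5.1, 6.0]
eef_pos: [484.8, -69.9, 197.7]
contact_force: [1.1, -4.6, 6.3]
eef_pos: [489.1, -64.4, 197.7]
contact_force: [-0.4, -6.7, 7.1]
```

```bash
python3 -m crank '[[0.0069,0.0014,0,0,0,0,1]]'|grep -E "eef|cont"; python3 -m crank '[[0.0067,0.002,0,0,0,0,1]]'|grep -E "eef|cont"
```

```text
eef_pos: [493.9, -59.3, 197.7]
contact_force: [-0.7, -7.1, 6.4]
eef_pos: [499.1, -54.7, 197.7]
contact_force: [-2.0, -5.4, 7.3]
```

```bash
python3 -m crank '[[0.0065,0.0027,0,0,0,0,1]]'|grep -E "eef|cont"; python3 -m crank '[[0.0061,0.0033,0,0,0,0,1]]'|grep -E "eef|cont"
```

```text
eef_pos: [504.8, -50.7, 197.7]
contact_force: [-1.2, -6.9, 6.9]
eef_pos: [510.7, -47.3, 197.7]
contact_force: [-3.0, -6.0, 8.1]
```

```bash
python3 -m crank '[[0.0058,0.004,0,0,0,0,1]]'|grep -E "eef|cont"; python3 -m crank '[[0.0054,0.0044,0,0,0,0,1]]'|grep -E "eef|cont"
python3 - <<'E'
from rig import cams
import cv2,numpy as np
b=[]
for n in ('top4raw',None):
    im=cv2.imread(f'pics/{n}.png') if n else cams.grab_frame("top")["image"][:,:,::-1]
    if not n: cv2.imwrite('pics/top5raw.png',im)
    h=cv2.cvtColor(np.ascontiguousarray(im),cv2.COLOR_BGR2HSV)
    m=((h[...,0]>5)&(h[...,0]<20)&(h[...,1]>150)&(h[...,2]>90)).astype(np.uint8);m[:165]=0;m[240:]=0
    v,u=np.nonzero(m);print(len(u),u.mean(),v.mean(),u.min(),u.max())
E
```

```text
eef_pos: [516.9, -44.6, 197.6]
contact_force: [-3.4, -6.8, 9.6]
eef_pos: [523.1, -42.4, 197.6]
contact_force: [-5.6, -7.1, 11.6]
286 231.993006993007 197.5979020979021 218 244
278 230.22302158273382 197.4928057553957 216 242
```

```bash
python3 - <<'E'
from h import *
T=ld('top0')
cd=np.array([np.cos(1.385),np.sin(1.385)])
ims={k:cv2.imread(f'pics/top{k}raw.png') for k in (3,4,5)}
def orange(im):
    h=cv2.cvtColor(im,cv2.COLOR_BGR2HSV)
    m=((h[...,0]>5)&(h[...,0]<20)&(h[...,1]>150)&(h[...,2]>90)).astype(np.uint8);m[:165]=0;m[240:]=0
    w=h[...,2]*0+m
    # min enclosing circle over hull moments
    c=max(cv2.findContours(m,0,1)[0],key=cv2.contourArea);M=cv2.moments(cv2.convexHull(c));return M['m10']/M['m00'],M['m01']/M['m00']
def up(im): return cv2.resize(cv2.cvtColor(im,cv2.COLOR_BGR2GRAY),None,fx=8,fy=8,interpolation=2)
U={k:up(v) for k,v in ims.items()}
# jaw template in top4: u 249..262, v 180..215
x0,x1,y0,y1=247,262,179,222
# also cap template
def find(t,k,box,z):
    a,b,c,d=[8*q for q in box]; tp=U[4][c:d,a:b]
    res=cv2.matchTemplate(U[k][8*150:8*250,8*180:8*320],tp,5);_,s,_,l=cv2.minMaxLoc(res)
    u=180+l[0]/8+(box[1]-box[0])/2;v=150+l[1]/8+(box[3]-box[2])/2
    return atz(T,u,v,z)[:2]@cd,round(s,3)
for k in (3,4,5):
    o=orange(ims[k]);print(k,'orange',round(float(atz(T,*o,90)[:2]@cd),1),'cap',find(0,k,(220,240,182,202),115),'jaw',find(0,k,(247,262,179,222),86))
E
python3 - <<'E'
from rig import r
import numpy as np
for i in range(1): print(r.sense()['contact_force'],r.sense()['eef_pos'],r.sense()['clock'])
E
```

```text
3 orange 175.1 cap (np.float64(176.40375356532746), 0.96) jaw (np.float64(119.63262425300647), 0.934)
4 orange 193.9 cap (np.float64(195.23191077544988), 1.0) jaw (np.float64(137.16468224710454), 1.0)
5 orange 198.6 cap (np.float64(199.587215891935), 0.932) jaw (np.float64(143.18481510228264), 0.922)
[-3.50199969 -7.63788255  8.24292599] [524.05625238 -42.20000574 197.6290402 ] 8.25
```

The squeeze builds from β≈8.45. Tangential force has risen about 2.4 N (≈20 N), and the images give 1.5–2.5 mm of pad compression, so about 20–30 N. That is firm and safely below 60 N. Now I'll open the fingers and turn them to the new hinge axis, recentring on the ball.

```bash
python3 -m crank '[[0,0,0,0,0,0,0.5],[0,0,0,0,0,0,0.5],[0,0,0,0,0,0,0.5]]'|grep -E "cont|open|eef"; python3 -m crank '[[0.001,0,0,0,0,-0.14,0.5],[0.002,0,0,0,0,-0.28,0.5],[0.003,0,0,0,0,-0.42,0.5],[0.004,0,0,0,0,-0.56,0.5],[0.005,0,0,0,0,-0.7,0.5]]'>/dev/null;python3 -m crank '[[0,0,0,0,0,-0.125,0.5],[0,0,0,0,0,-0.125,0.5]]'
python3 - <<'E'
from rig import cams
import cv2,numpy as np
a=cams.grab_frame("wrist")["image"][80:380,60:460,::-1];cv2.imwrite("pics/w3.png",cv2.resize(a,(800,600),interpolation=2))
E
```

```text
eef_pos: [523.5, -41.8, 197.1]
contact_force: [0.1, 0.2, -0.3]
opening: 0.497
clock: 9.25
eef_pos: [526.3, -37.7, 197.3]
tcp_rot: [-3.141, -0.0, 1.837]
contact_force: [0.2, -0.8, 0.0]
opening: 0.501
grasp_force: 0.0
```

View pics/w3.png

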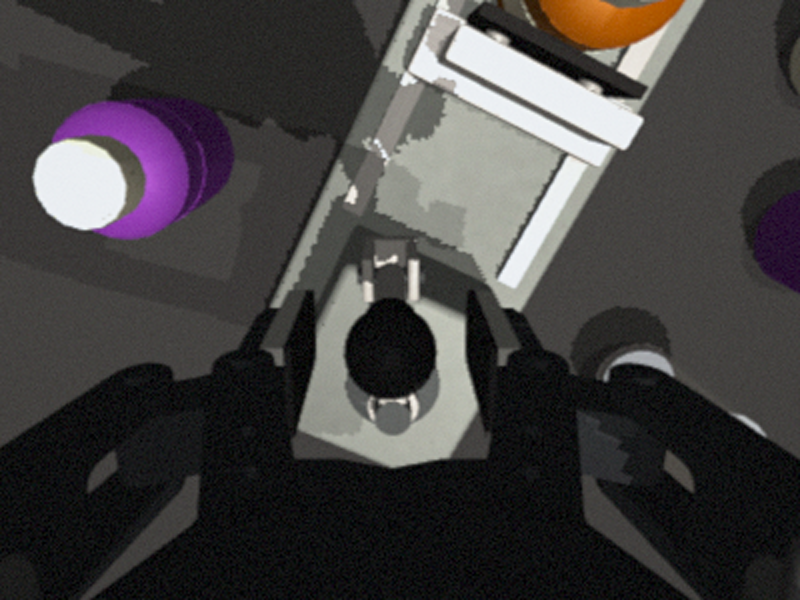

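The ball, at (390,347), is centred between the pads (315/468). The lugs (390,265) and spindle cap (393,410) line up with the tool axis. I'll grip and fold the handle down.

```bash
python3 -m crank '[[0,0,0,0,0,0,1],[0,0,0,0,0,0,1],[0,0,0,0,0,0,1],[0,0,0,0,0,0,1]]' 20; python3 -m crank '[[-0.009,0,0.0007,0,0,0,1],[-0.018,0,0.0029,0,0,0,1],[-0.026,0,0.0063,0,0,0,1],[-0.0332,0,0.0106,0,0,0,1],[-0.0397,0,0.0161,0,0,0,1]]';  python3 -m crank '[[-0.0057,0,0.0064,0,0,0,1],[-0.0104,0,0.0139,0,0,0,1],[-0.0138,0,0.0214,0,0,0,1]]'
```

```text
clock: 9.7
eef_pos: [526.4, -37.9, 197.5]
tcp_rot: [-3.141, -0.0, 1.834]
contact_force: [-1.8, -0.1, 0.8]
opening: 0.26
grasp_force: 19.5
clock: 10.2
eef_pos: [537.5, -77.3, 181.2]
tcp_rot: [3.141, 0.001, 1.834]
contact_force: [1.0, 0.6, 1.2]
opening: 0.258
grasp_force: 20.1
clock: 10.5
eef_pos: [541.0, -90.2, 159.5]
tcp_rot: [3.141, 0.001, 1.835]
contact_force: [2.6, -0.5, 2.8]
opening: 0.262
grasp_force: 20.6
```

```bash
python3 -m crank '[[-0.0022,0,0.007,0,0,0,1],[-0.0032,0,0.0138,0,0,0,1],[-0.0035,0,0.018,0,0,0,1],[-0.0035,0,0.02,0,0,0,1],[-0.0035,0,0.02,0,0,0,1]]'; python3 -m crank '[[0,0,0.002,0,0,0,1],[0,0,0.002,0,0,0,1]]'
```

```text
clock: 11.0
eef_pos: [541.5, -92.9, 139.7]
tcp_rot: [3.141, 0.0, 1.835]
contact_force: [3.8, -1.6, -0.9]
opening: 0.263
grasp_force: 20.7
clock: 11.2
eef_pos: [541.5, -92.9, 138.1]
tcp_rot: [3.141, 0.0, 1.835]
contact_force: [3.5, -1.2, 0.5]
opening: 0.26
grasp_force: 20.7
```

```bash
python3 -m crank '[[0,0,0.0015,0,0,0,1],[0,0,0.0015,0,0,0,1]]'; python3 -m crank '[[0,0,0.0015,0,0,0,1],[0,0,0.0015,0,0,0,1]]'
```

```text
clock: 11.4
eef_pos: [541.4, -92.8, 136.5]
tcp_rot: [3.141, -0.0, 1.835]
contact_force: [4.5, -0.2, 2.1]
opening: 0.261
grasp_force: 20.8
clock: 11.6
eef_pos: [541.6, -92.8, 135.4]
tcp_rot: [3.141, -0.0, 1.835]
contact_force: [2.9, 0.8, 6.8]
opening: 0.261
grasp_force: 21.1
```

The upward force is now 6.8 N, so the handle is on its folded stop. Releasing and rising straight up.

```bash
python3 -m crank '[[0,0,0,0,0,0,0.5],[0,0,0,0,0,0,0.5],[0,0,0,0,0,0,0.5]]'|grep -E "cont|open"; python3 -m crank '[[0,0,-0.02,0,0,0,0.5],[0,0,-0.06,0,0,0,0.5],[0,0,-0.1,0,0,0,0.5],[0,0,-0.13,0,0,0,0.5],[0,0,-0.13,0,0,0,0.5]]'
python3 -m crank '[[-0.05,0,0,0,0,0,0.5],[-0.1,0,0,0,0,0,0.5],[-0.15,0,0,0,0,0,0.5],[-0.15,0,0,0,0,0,0.5]]'
python3 - <<'E'
from rig import cams
from h import *
f=cams.grab_frame("scene");f2=cams.grab_frame("top")
cv2.imwrite("pics/top6raw.png",f2["image"][:,:,::-1]);cv2.imwrite("pics/scene6raw.png",f["image"][:,:,::-1])
a=cv2.resize(f["image"][120:300,80:380,::-1],(500,300),interpolation=2);b=cv2.resize(f2["image"][165:245,170:355,::-1],(694,300),interpolation=2)
c=np.zeros((600,700,3),np.uint8);c[:300,:500]=a;c[300:,:694]=b;cv2.imwrite("pics/s6.png",c)
E
```

```text
contact_force: [-0.1, -0.7, 0.3]
opening: 0.499
clock: 12.4
eef_pos: [543.2, -93.3, 269.1]
tcp_rot: [3.136, 0.003, 1.835]
contact_force: [0.1, -0.2, -1.1]
opening: 0.501
grasp_force: 0.0
clock: 12.8
eef_pos: [580.8, -242.6, 263.4]
tcp_rot: [-3.14, 0.001, 1.831]
contact_force: [-0.5, 0.8, -0.5]
opening: 0.497
grasp_force: 0.0
```

View pics/s6.png

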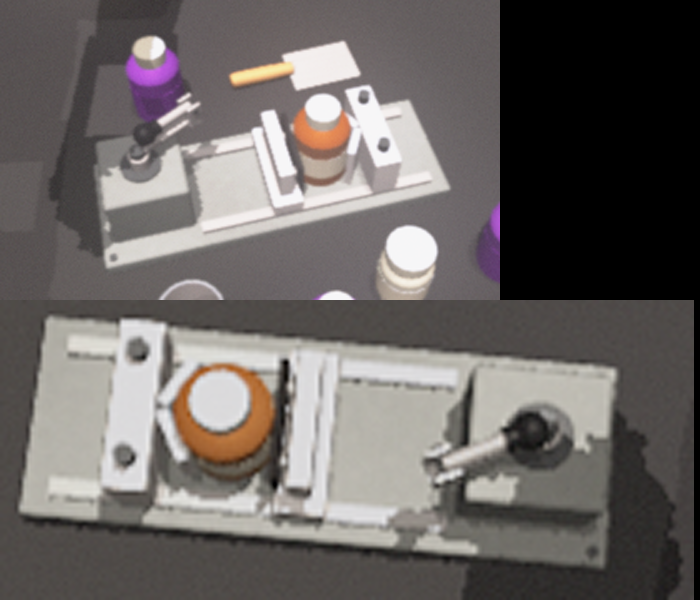

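The final view shows the bottle upright and seated in the V, at (225,415) in the top crop, with the handle folded over the spindle and the ball at (528,432). I'll check the ball's height and the pad compression numerically.

Run:
```python
from h import *
S=ld('scene0');T=ld('top0')
def blob(im,x,y,r=7):
    g=cv2.cvtColor(im,6).astype(float);w=np.clip(48-g,0,40)
    for _ in range(4):
        V,U=np.mgrid[:g.shape[0],:g.shape[1]];m=w*(np.hypot(U-x,V-y)<r);x,y=(m*U).sum()/m.sum(),(m*V).sum()/m.sum()
    return x,y
for k,a,b in ((0,(151.7,200),(323.7,200)),(6,(168,199),(310.8,200))):
    s=blob(cv2.imread(f'pics/scene{k}raw.png'),*a);t=blob(cv2.imread(f'pics/top{k}raw.png'),*b);print(k,np.round([*s,*t],1),tri((S,*s),(T,*t)), 'manual',tri((S,*a),(T,*b)))
print('pivot',tri((S,80+188*.6,120+110*.6),(T,170+440/3.75,165+166/3.75)))
cd=np.array([np.cos(1.385),np.sin(1.385)])
U={k:cv2.resize(cv2.imread(f'pics/top{k}raw.png',0),None,fx=8,fy=8,interpolation=2) for k in (3,4,5,6)}
for k in U:
  o=[]
  for box,z in (((220,240,182,202),115),((247,262,179,222),86)):
    a,b,c,d=[8*q for q in box]
    for ref in (6,):
        sh=-2*8 if True else 0
        tp=U[6][c:d,a+sh:b+sh]
        res=cv2.matchTemplate(U[k][1200:2000,1440:2560],tp,5);_,s,_,l=cv2.minMaxLoc(res)
        o.append(round(float(atz(T,180+l[0]/8+(box[1]-box[0])/2,150+l[1]/8+(box[3]-box[2])/2,z)[:2]@cd),1))
  print(k,o,round(o[0]-o[1],1))
```

```text
0 [  nan   nan 322.6 200.4] (array([nan, nan, nan]), array([nan, nan])) manual (array([ 536.4, -118.2,  146.5]), array([1.8, 1.8]))
6 [  nan   nan 310.3 200.7] (array([nan, nan, nan]), array([nan, nan])) manual (array([540.4, -91.2, 138.7]), array([1.2, 1.2]))
pivot (array([525.2, -39.1, 129.2]), array([1., 1.]))
3 [176.6, 118.1] 58.5
4 [195.5, 135.6] 59.9
5 [199.8, 141.9] 57.9
6 [199.8, 141.9] 57.9<stdin>:6: RuntimeWarning: invalid value encountered in scalar divide
```

```bash
python3 -c "
from rig import sign_off
print(sign_off())"
```

```text
the job is handed in; nothing more can be done
None
```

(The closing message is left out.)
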